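# Lock the drill jig plate with the turnbuckle

### The job

Mount the drill jig plate on the clamping base: set it down so that both of its keyhole openings drop over the two headed studs and it lies flat on the rails, then turn the turnbuckle until both studs have drawn in all the way to the stop and their heads lock the plate down. Leave the other things on the bench where they are.

Things in the scene. Friction and masses are not known exactly. Their poses are not given: they have to be found in the camera images.
- fixture: Clamping base fixed on the bench: grey foot 195 x 230 x 12 mm. Origin on the bench surface, x from the plate rails across to the turnbuckle, y along the turnbuckle, z up. Two steel rails along y (x = -82 and -28 mm, 22 mm wide, 230 mm long, tops 45 mm above the bench) carry the plate; the stud blocks slide in the channel between them.
- deck (a point): Where the centre of the plate's underside belongs: the middle of the rails, in the plane of their tops (x = -55, y = 0, z = 45 mm in the fixture's frame, same axes).
- stud_left (a point): Centre of the top of the headed stud on the +y side, 14 mm above the rail tops. Shank 9 mm thick; head 20 mm across, 5 mm high, its top bevelled to 14 mm, its underside 9 mm above the rail tops. At turnbuckle angle 0 it stands at y = +70 mm of the fixture, at the stop at +48 mm. With it moves a post beside the turnbuckle's end, 96 mm high, 18 mm thick in y, 10 mm further out.
- stud_right (a point): The same for the stud on the -y side (y = -70 to -48 mm).
- sleeve (a point): Centre of the turnbuckle's middle body, on its axis: fixture x = +65 mm, 80 mm above the bench, axis along the fixture's y; it turns with the body. The body is a steel tube 80 mm long, 28 to 32 mm thick, with a hub 36 mm thick, 24 mm wide at its middle. From the hub four round spokes, 10 mm thick, stand out square to the axis 90 degrees apart, their ends 60 mm from the axis.
- turnbuckle (a joint): Angle of the middle body, rad, 0 to the solid stop at 4.71; starts at 0 to 0.6. Grows as the spokes above the axis go from the fixture's +x side over to -x (towards the plate); each stud then draws in 22 mm in all. A spoke stands at 20 deg + this angle (+ multiples of 90 deg) from straight up towards -x. Turns under about 0.15 N m and stays where left. Up to 0.6 the studs pass the plate's windows.
- jig_plate: Aluminium plate, 80 (x) by 190 (y) by 6 mm, about 0.35 kg, lying flat; origin at the centre of its underside, z up. On its middle a black grip block, 50 (x) by 22 mm (y), top 46 mm above the underside: hold across the 22 mm. On its y axis two mirrored keyholes: a window 24 mm wide in x from |y| = 55.5 to 82.5 mm, then narrowing over 5 mm to a 14 mm slot inward to |y| = 36 mm. Either way fits.
- wrench: Bystander: open-ended steel wrench lying flat; to be left alone.
- oil_bottle: Bystander: white oil bottle with red cap, 52 mm across, 130 mm tall; to be left alone.
- dish: Bystander: small steel dish, 84 mm across, 26 mm tall; to be left alone.
- lever_a: Bystander: black moulded lever part, 76 x 28 x 16 mm; to be left alone.
- lever_b: Bystander: black moulded lever part, 76 x 28 x 16 mm, like the other; to be left alone.
- parallel: Bystander: bare steel bar 110 x 22 x 30 mm; to be left alone.
- brush: Bystander: bench brush lying flat; to be left alone.
Not all that is in view belongs to the job. Of the things shaped like the jig_plate, the aluminium one is meant.

How it is judged:
By the outcome, as a careful person would: the job done as asked, in the order asked, and still so for the second after the job is handed in, with the robot touching nothing.
It also fails if it takes over 69 s, if anything falls off the work surface, if the arm or the gripper's body presses on something with over 40 N, if the wrist force passes 120 N, or if a joint passes its speed limit or range.

### The arm

A 7-joint arm with a two-finger parallel gripper is mounted at the origin on the work surface. World frame = base frame: x ahead of the robot, y to its left, z up, the work surface at z = 0. Lengths are in m, angles in rad, forces in N, time in s.
With the tool pointing down it reaches from about 0.425 to 0.925 m from the base axis. Payload 6.8 kg.
Tool frame: the origin (TCP) lies midway between the tips of the shut fingers; the grasp point (between the pads) lies 19 mm behind it (grip_point_offset is the z of the grasp point in the tool frame, in m); z points along the fingers, y is the line along which they close (so a half turn about z gives the same grasp; the last joint's range is limited). The gripper opens to 85 mm and grips with 20 to 120 N. Pads are 22 mm wide; open, the fingers measure 114 mm over their backs; the gripper's body (76 mm by 85 mm) begins 54 mm behind the grasp point. The pads swing forward as they close: fully open they stand 13 mm farther back than shut.
Start: joints at [-1.335, 0.477, 0.022, 1.555, -0.011, 1.109, -0.083], TCP at [0.228, 0.636, 0.231] pointing down, gripper open.
Joint ranges: [-2.96, 2.96], [-0.34, 2.1], [-1.41, 1.46], [0.24, 2.44], [-1.37, 4.51], [0.17, 1.92], [-2.96, 2.96]. Speed limits (rad/s): [2.39, 2.39, 3.14, 3.14, 3.14, 3.14, 3.14].

### API

Orientations are given as a rotation vector (axis times angle).
In Python, from bench import get_obs, grab_frame, calibration, hand_in, grip_point_offset gives the robot as it stands.
- The arm moves only by the shell command python3 -m pendant 'ROWS' [OPENING] [FORCE]. ROWS is a JSON object of lists of equal length, an entry for each row: "translation": the shift along the world's x, y, z in units of 25 mm (1.0 is 25 mm), a list of three; "delta_rot": the turn, a rotation vector about the world's x, y, z in units of 5 degrees (1.0 is 5 degrees), a list of three. In form: {"translation": [[dx, dy, dz], ...], "delta_rot": [[rx, ry, rz], ...]}. A call has 1 to 12 rows; each row is the pose to reach, as a shift and turn from the pose commanded when the call began; what a row does not reach only later rows make up. A row lasts 1/8 s, in which the tool goes at most 62.5 mm and 10.7 degrees, less where a joint would pass 70% of its speed; a pose out of reach is approached as far as the arm can. A call with a gripper value outside its range is refused whole. OPENING is the opening, from 0 (shut) to 1 (fully open), set as the call begins (- or left out, the last holds). The fingers move at their own pace and stop on an object; FORCE is the grip in N (left out, the last holds). Time passes only in rows, so rows that repeat a pose let the fingers close. It gives the time, the measured TCP pose, the force, the opening and the grip force at its end, in the units of the state.
- get_obs(): the state, without advancing time (a new reading comes with each control period).
- grab_frame(name): name is "scene" or "top" or "wrist"; returns (picture, depth): 480x640x3 uint8, red, green, blue; 480x640 float32, m along the optical axis (not along the pixel's ray), 0 where there is no reading.
- calibration(name): a dict with "K" (3x3 intrinsics, pixels), "k1" (the pictures are not rectified: a ray, as slopes to the right and down, at radius r is drawn at 1 + k1 r^2 times it, then the intrinsics apply), "rvec" (rotation vector, rad) and "tvec" (3), from world to camera coordinates, as OpenCV has them. Camera axes: x right, y down, z forward; pixel columns grow to the right and rows downward; lengths in m; the calibration is good to about 2 mm. A picture is of the moment at which its call begins: read the wrist's pose just before it. calibration takes no time and is no camera call; for the wrist camera it gives the pose at the moment of the call.
- hand_in(): hands the job in; it is judged then, once.
The state is a dict: "clock": time; "joints": joint angles; "qvel": joint speeds; "tau": joint torques, N m; "tcp_pos": TCP position; "orientation": TCP orientation; "contact_force": force on the tool from outside, world axes, zero at the start; "moment": the same for the moment, N m; "grip_width": finger opening in m; "gripper_force": force on a finger pad.
Only numpy, scipy, OpenCV 4.12 (cv2) and the standard library are available. Lean on these libraries where they do the work, as an engineer would, in place of code of your own. Each camera call takes 0.05 s, during which the arm holds its last target. There are 200 camera calls.

## Working session

There is one attempt and no reset: what is moved stays moved. The work goes in short steps, Python scripts to look and compute and a shell command to move; the robot and the scene stay as the last step left them, time stands still between calls to the robot, and variables do not carry over. Pictures are saved under pics/ and viewed, at most 10 in all, crops included, and the job is handed in when it is done.

```bash
mkdir -p pics; ls; cat > h.py <<'E'
import numpy as np, cv2
from bench import *
def cal(n):
    c=calibration(n); R=cv2.Rodrigues(np.array(c["rvec"],float))[0]; t=np.array(c["tvec"],float).ravel()
    return np.array(c["K"],float),float(c["k1"]),R,t
def rays(c,px):
    K,k1,R,t=c; px=np.atleast_2d(px).astype(float)
    d=np.array([k1,0,0,0,0.])
    n=cv2.undistortPoints(px[:,None,:],K,d)[:,0]
    return np.c_[n,np.ones(len(n))]
def onplane(c,px,z):
    K,k1,R,t=c; D=rays(c,px)@R; o=-R.T@t
    return o+D*((z-o[2])/D[:,2])[:,None]
def cloud(c,dep):
    K,k1,R,t=c; v,u=np.mgrid[:480,:640]
    r=rays(c,np.c_[u.ravel(),v.ravel()])*dep.reshape(-1,1)
    return ((r-t)@R).reshape(480,640,3)
E
python3 - <<'E'
from h import *
o=get_obs(); print(o, grip_point_offset)
for n in("scene","top"):
    p,d=grab_frame(n); cv2.imwrite(f"pics/{n}0.png",p[:,:,::-1]); np.savez(f"{n}0.npz",p=p,d=d)
    K,k1,R,t=cal(n); print(n,-R.T@t,R[2],K[0,0],k1,(d>0).mean())
E
```

```text
pics
{'clock': 0.0, 'joints': array([-1.33511675,  0.47778093,  0.02231063,  1.55641867, -0.01154013,
        1.10928692, -0.08308432]), 'qvel': array([-0.00032045,  0.00229296,  0.00131222, -0.00062036, -0.00142102,
        0.00133552, -0.00030475]), 'tau': array([-1.41181031e-04, -5.96461022e+01,  1.60813104e+00, -2.81190133e+01,
        1.25469381e-02,  9.60534060e-03, -2.61559939e-05]), 'tcp_pos': array([0.22729862, 0.63497135, 0.23035182]), 'orientation': array([-5.37243725e-01, -3.09508821e+00,  2.75368699e-03]), 'contact_force': array([0.06009185, 0.08938105, 0.71605463]), 'moment': array([ 0.00510926,  0.00785028, -0.02708414]), 'gripper_force': 0.0, 'grip_width': 0.08554228224234744} -0.0187
scene [0.98320856 0.40644432 1.17648159] [-0.38662077 -0.34709821 -0.854428  ] 527.6304105619757 -0.025363479244699453 0.9958821614583333
top [ 0.32718165 -0.05873633  1.26554865] [ 0.14826972  0.01541985 -0.98882674] 505.2776555080864 0.04984045062745232 0.9961555989583334
```

View pics/top0.png

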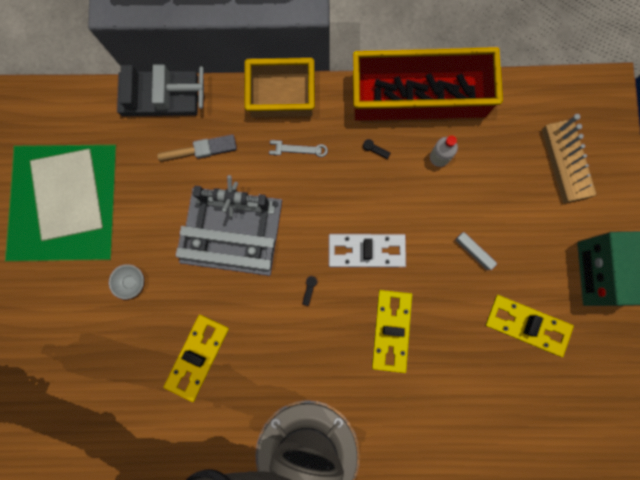

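View pics/scene0.png

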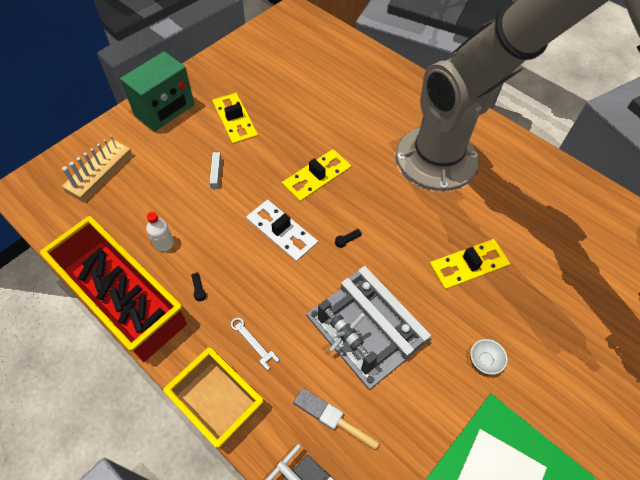

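The top view shows four plates. The white/silver one is at top (367,250) and scene (282,229); yellow ones are at top (196,358), (393,331) and (530,326). The bare aluminium one fits. The fixture is at top (230,230), with its turnbuckle on the far side. I'll measure both and confirm with a crop.

```bash
python3 - <<'E'
from h import *
f={n:np.load(n+"0.npz") for n in("top","scene")}
big=[]
for n,(x0,y0,x1,y1) in {"top":(310,215,430,305),"scene":(230,185,350,275)}.items():
    big.append(cv2.resize(f[n]["p"][y0:y1,x0:x1,::-1],(400,300),interpolation=cv2.INTER_CUBIC))
for n,(x0,y0,x1,y1) in {"top":(170,170,290,275),"scene":(300,260,440,390)}.items():
    big.append(cv2.resize(f[n]["p"][y0:y1,x0:x1,::-1],(400,300),interpolation=cv2.INTER_CUBIC))
cv2.imwrite("pics/crop1.png",np.vstack([np.hstack(big[:2]),np.hstack(big[2:])]))
for n,(u,v) in {"top":(367,250),"scene":(282,229)}.items():
    c=cal(n);p=f[n]["p"];X=cloud(c,f[n]["d"])
    hsv=cv2.cvtColor(p,cv2.COLOR_RGB2HSV)
    m=((hsv[...,1]<40)&(hsv[...,2]>150)).astype(np.uint8)
    M=np.zeros_like(m);M[v-50:v+50,u-55:u+55]=m[v-50:v+50,u-55:u+55]
    k,l,s,_=cv2.connectedComponentsWithStats(M); i=1+s[1:,4].argmax(); print(n,s[i])
    vv,uu=np.nonzero(l==i); pl=onplane(c,np.c_[uu,vv],.006)
    r=cv2.minAreaRect((pl[:,:2]*1000).astype(np.float32)); print("plate rect mm",r,"z",np.median(X[l==i][:,2]))
    # block top by depth
    B=(X[...,2]>.036)&(X[...,2]<.056)&(np.hypot(X[...,0]-r[0][0]/1000,X[...,1]-r[0][1]/1000)<.06)
    vb,ub=np.nonzero(B);pb=onplane(c,np.c_[ub,vb],.046);print("block",cv2.minAreaRect((pb[:,:2]*1000).astype(np.float32)),len(vb))
    # rails : depth z 45 
    F=np.load("top0.npz")
    R=(abs(X[...,2]-.045)<.005)&(hsv[...,1]<60)
    if n=="top": ok=np.zeros_like(R);ok[180:280,165:295]=1
    else: ok=np.zeros_like(R);ok[255:395,295:440]=1
    R&=ok; k,l,s,_=cv2.connectedComponentsWithStats(R.astype(np.uint8))
    for i in range(1,k):
        if s[i,4]>150:
            vv,uu=np.nonzero(l==i);pl=onplane(c,np.c_[uu,vv],.045)
            print("rail",s[i,4],cv2.minAreaRect((pl[:,:2]*1000).astype(np.float32)),np.median(X[l==i][:,2]))
E
```

```text
top [ 329  234   77   33 1737]
plate rect mm ((486.0263671875, -152.53981018066406), (189.29623413085938, 80.9708023071289), 89.18041229248047) z 0.0076672836648659275
block ((485.70770263671875, -152.730712890625), (19.440080642700195, 49.17184829711914), 88.58712005615234) 186
rail 1927 ((493.0729064941406, 196.06103515625), (231.0453338623047, 76.54408264160156), 81.32642364501953) 0.046427131789108025
scene [ 246  200   72   61 1327]
plate rect mm ((485.4836120605469, -151.9536895751953), (190.46664428710938, 80.77201843261719), 89.08993530273438) z 0.005909391365686999
block ((486.86846923828125, -149.83766174316406), (26.07613754272461, 52.74483871459961), 88.75393676757812) 168
rail 2135 ((493.5440673828125, 196.63916015625), (230.587890625, 78.16038513183594), 81.3149185180664) 0.04476440613456446
```

View pics/crop1.png

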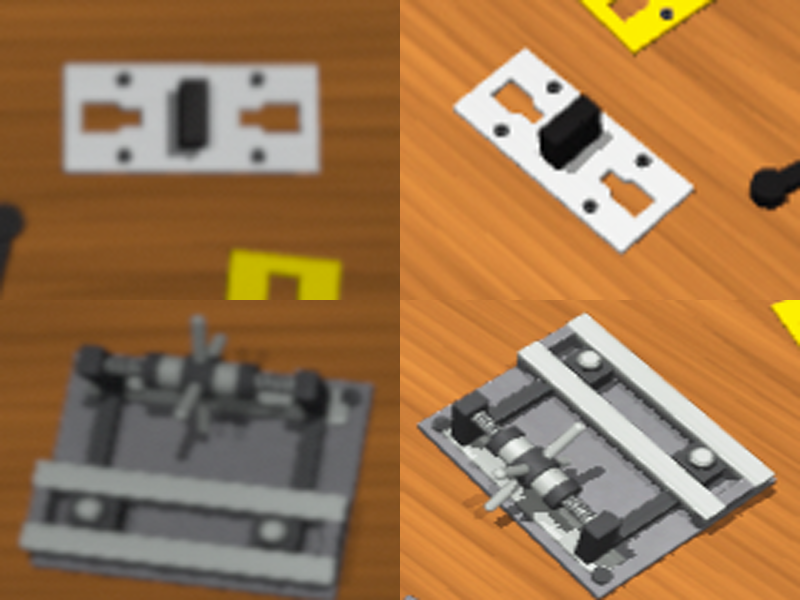

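The crop confirms the choice: the bare aluminium plate lies flat, with its windows outward, at (485.7, -152.3) mm. Its size reads 190 x 81 mm as given. The deck is at (493.3, 196.4), with fixture yaw -8.7°. Next I'll locate the studs and spokes and work out the moves.

```bash
python3 - <<'E'
from h import *
from scipy.spatial.transform import Rotation as Ro
yaw=np.radians(-8.68);ex=np.array([np.cos(yaw),np.sin(yaw)]);ey=np.array([-ex[1],ex[0]])
D=np.array([.4933,.19635]); O=D+.055*ex
for n in("top","scene"):
    f=np.load(n+"0.npz");c=cal(n);X=cloud(c,f["d"])
    L=np.stack([(X[...,:2]-O)@ex,(X[...,:2]-O)@ey,X[...,2]],-1)*1000
    S=(abs(L[...,0]+55)<20)&(abs(L[...,1])<100)&(L[...,2]>53)&(L[...,2]<68)
    for s in(1,-1):
        m=S&(L[...,1]*s>0);vv,uu=np.nonzero(m)
        P=onplane(c,np.c_[uu,vv],.058);P=np.c_[(P[:,:2]-O)@ex,(P[:,:2]-O)@ey]*1000
        (cx,cy),r=cv2.minEnclosingCircle(P.astype(np.float32));print(n,"stud",len(vv),P.mean(0).round(1),round(cx,1),round(cy,1),round(r,1))
    m=(abs(L[...,1])<11)&(abs(L[...,0]-65)<70)&(L[...,2]>30)&(np.hypot(L[...,0]-65,L[...,2]-80)>24)&(np.hypot(L[...,0]-65,L[...,2]-80)<70)&(L[...,0]>0)
    q=L[m];a=np.degrees(np.arctan2(-(q[:,0]-65),q[:,2]-80));h,e=np.histogram(a,np.arange(-180,181,10));print([(int(e[i]),int(h[i])) for i in range(36) if h[i]>3])
    a4=np.degrees(np.angle(np.mean(np.exp(4j*np.radians(a[(a>-80)&(a<80)])))))/4;print("spoke mod90",a4)
o=get_obs();R=Ro.from_rotvec(o["orientation"]).as_matrix();print(R.round(3))
E
```

```text
top stud 60 [-55.   67.7] -55.0 67.7 10.5
top stud 52 [-55.4 -69. ] -48.6 -76.9 20.4
[(-130, 23), (-120, 7), (-40, 46), (-30, 10), (30, 11), (40, 37), (120, 14), (130, 28)]
spoke mod90 -39.915833254765005
scene stud 53 [-56.1  67.5] -55.9 67.7 9.7
scene stud 47 [-56.1 -68.2] -56.0 -67.8 9.8
[(-140, 15), (-130, 39), (-120, 4), (-50, 6), (-40, 39), (30, 7), (40, 64), (50, 7), (130, 16)]
spoke mod90 -41.28660485809341
[[-0.941  0.337 -0.   ]
 [ 0.337  0.941 -0.002]
 [-0.    -0.002 -1.   ]]
```

The studs sit at fixture y ≈ ±67.7, which gives θ≈0.45. The spokes at about ±45° agree with that. Stud midline is at x ≈ -55.5. Moving to the plate.

```bash
python3 -m pendant '{"translation":[[1.5,-1.7,0],[3,-3.4,0],[4.4,-5,0],[5.9,-6.7,0],[7.3,-8.4,0],[8.8,-10,0],[10.2,-11.7,0],[11.7,-13.4,0],[12,-15.8,0],[12.4,-18.2,0],[12.7,-20.6,0],[13,-23,0]],"delta_rot":[[0,0,0.5],[0,0,1],[0,0,1.5],[0,0,2],[0,0,2.5],[0,0,3],[0,0,3.5],[0,0,3.77],[0,0,3.77],[0,0,3.77],[0,0,3.77],[0,0,3.77]]}' 0.7 40
```

```text
clock: 1.6
tcp_pos: [0.5523, 0.0585, 0.2311]
orientation: [-0.023, -3.141, 0.0]
contact_force: [1.1, 0.0, -0.5]
grip_width: 0.0594
gripper_force: 0.0
```

```bash
python3 -m pendant '{"translation":[[-0.6,-2,-1],[-1.2,-4,-2],[-1.8,-6,-3.2],[-2.4,-7.6,-4.4],[-2.67,-8.5,-5.6],[-2.67,-8.5,-5.6],[-2.67,-8.5,-5.6],[-2.67,-8.5,-5.6]],"delta_rot":[[0,0,0],[0,0,0],[0,0,0],[0,0,0],[0,0,0],[0,0,0],[0,0,0],[0,0,0]]}'; python3 - <<'E'
from h import *
o=get_obs();print(o["tcp_pos"],o["qvel"].round(4))
p,d=grab_frame("wrist");c=cal("wrist");cv2.imwrite("pics/w1.png",p[:,:,::-1])
hsv=cv2.cvtColor(p,cv2.COLOR_RGB2HSV);m=((hsv[...,1]<40)&(hsv[...,2]>150)).astype(np.uint8)
X=cloud(c,d);m&=(abs(X[...,2]-.006)<.006)
k,l,s,_=cv2.connectedComponentsWithStats(m);i=1+s[1:,4].argmax();vv,uu=np.nonzero(l==i);P=onplane(c,np.c_[uu,vv],.006);print(s[i],cv2.minAreaRect((P[:,:2]*1000).astype(np.float32)))
B=(X[...,2]>.04)&(X[...,2]<.052)&(p.max(2)<80)&(np.hypot(X[...,0]-.486,X[...,1]+.152)<.05);vb,ub=np.nonzero(B);print(len(vb))
if len(vb)>5: P=onplane(c,np.c_[ub,vb],.046);print(cv2.minAreaRect((P[:,:2]*1000).astype(np.float32)))
E
```

```text
clock: 2.6
tcp_pos: [0.4871, -0.1508, 0.0923]
orientation: [0.02, 3.139, 0.0]
contact_force: [-0.5, 0.2, 0.3]
grip_width: 0.0597
gripper_force: 0.0
[ 0.48709018 -0.15081064  0.0922866 ] [-0.0014 -0.0018  0.0033  0.0006 -0.0001 -0.0028  0.0047]
[  135   169   358   142 32080] ((483.2010498046875, -153.97036743164062), (189.32318115234375, 80.29548645019531), 89.06787109375)
4624
((481.74169921875, -153.71824645996094), (21.38895034790039, 49.19724655151367), 89.28018951416016)
```

View pics/w1.png

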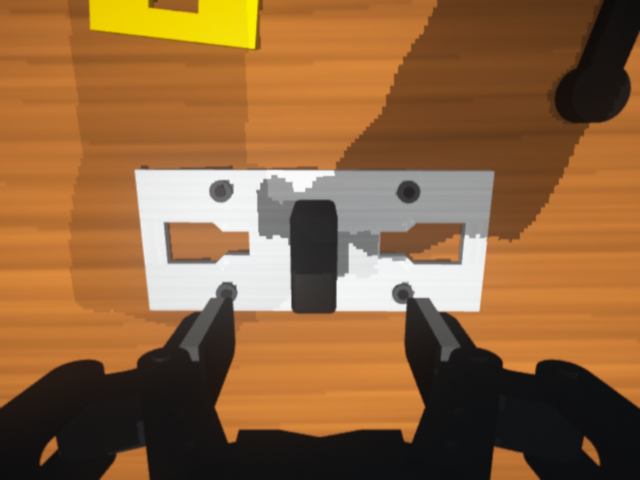

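The wrist view shows the aluminium plate under the hand, block at (313,255) between the fingers. It agrees with the other cameras to about 2 mm. Descending and gripping.

```bash
python3 -m pendant '{"translation":[[-0.05,-0.07,-1],[-0.05,-0.07,-2],[-0.05,-0.07,-2.8],[-0.05,-0.07,-3.1],[-0.05,-0.07,-3.1],[-0.05,-0.07,-3.1]],"delta_rot":[[0,0,0],[0,0,0],[0,0,0],[0,0,0],[0,0,0],[0,0,0]]}' && python3 -m pendant '{"translation":[[0,0,0],[0,0,0],[0,0,0],[0,0,0],[0,0,0],[0,0,0],[0,0,0],[0,0,0]],"delta_rot":[[0,0,0],[0,0,0],[0,0,0],[0,0,0],[0,0,0],[0,0,0],[0,0,0],[0,0,0]]}' 0 60; python3 -m pendant '{"translation":[[0,0,0.5],[0,0,1.5],[0,0,3],[0,0,4],[0,0,4],[0,0,4]],"delta_rot":[[0,0,0],[0,0,0],[0,0,0],[0,0,0],[0,0,0],[0,0,0]]}'; python3 - <<'E'
from h import *
print(get_obs()["tcp_pos"])
for n in("top","scene"):
    p,d=grab_frame(n);c=cal(n);np.savez(n+"1.npz",p=p,d=d)
    X=cloud(c,d);hsv=cv2.cvtColor(p,cv2.COLOR_RGB2HSV)
    zz=X[...,2]; m=((hsv[...,1]<40)&(p.min(2)>120)&(abs(X[...,0]-.485)<.07)&(abs(X[...,1]+.152)<.13)&(zz>.07)&(zz<.14)).astype(np.uint8)
    k,l,s,_=cv2.connectedComponentsWithStats(m);i=1+s[1:,4].argmax();z=np.median(zz[l==i]);vv,uu=np.nonzero(l==i);P=onplane(c,np.c_[uu,vv],z);print(n,s[i],"ztop",z,cv2.minAreaRect((P[:,:2]*1000).astype(np.float32)))
E
```

```text
clock: 3.4
tcp_pos: [0.4852, -0.1538, 0.0146]
orientation: [0.023, 3.14, -0.0]
contact_force: [-0.0, -0.7, -0.1]
grip_width: 0.0598
gripper_force: 0.0
clock: 4.4
tcp_pos: [0.4848, -0.1537, 0.0144]
orientation: [0.023, 3.141, 0.0]
contact_force: [-1.0, 0.6, 5.2]
grip_width: 0.0215
gripper_force: 59.9
clock: 5.15
tcp_pos: [0.4836, -0.1534, 0.1129]
orientation: [-0.023, -3.14, -0.001]
contact_force: [0.3, -0.0, -5.3]
grip_width: 0.0209
gripper_force: 59.5
[ 0.4835898  -0.15343222  0.1129469 ]
top [329 228  24  14 202] ztop 0.10606919947303184 ((510.2430419921875, -85.0111083984375), (28.661775588989258, 54.5798225402832), 2.193044424057007)
scene [ 243  182   76   59 1130] ztop 0.10416714510632652 ((485.4350280761719, -151.78033447265625), (190.74476623535156, 80.85017395019531), 89.83468627929688)
```

The plate is gripped and lifted (opening 21 mm, load about 5 N). Carrying it over the deck.

```bash
python3 -m pendant '{"translation":[[0.1,1,0],[0.2,2.5,0],[0.28,4.5,0],[0.28,6.5,0],[0.28,8.5,0],[0.28,10.5,0],[0.28,12.3,0],[0.28,13.4,0],[0.28,13.95,0],[0.28,13.95,0],[0.28,13.95,0],[0.28,13.95,0]],"delta_rot":[[0,0,-0.2],[0,0,-0.4],[0,0,-0.6],[0,0,-0.8],[0,0,-1],[0,0,-1.2],[0,0,-1.4],[0,0,-1.58],[0,0,-1.58],[0,0,-1.58],[0,0,-1.58],[0,0,-1.58]]}'; python3 - <<'E'
from h import *
ob=[get_obs()["tcp_pos"]]
for n in("top","scene"):
    p,d=grab_frame(n);c=cal(n);ob.append(get_obs()["tcp_pos"]);cv2.imwrite(f"pics/{n}2.png",p[:,:,::-1])
    X=cloud(c,d);hsv=cv2.cvtColor(p,cv2.COLOR_RGB2HSV)
    zz=X[...,2]; m=((hsv[...,1]<40)&(p.min(2)>120)&(abs(X[...,0]-.493)<.08)&(abs(X[...,1]-.196)<.13)&(zz>.085)&(zz<.125)).astype(np.uint8)
    k,l,s,_=cv2.connectedComponentsWithStats(m)
    for i in range(1,k):
        if s[i,4]>60:
            z=np.median(zz[l==i]);vv,uu=np.nonzero(l==i);P=onplane(c,np.c_[uu,vv],z);print(n,s[i],"ztop",z,cv2.minAreaRect((P[:,:2]*1000).astype(np.float32)))
print(np.mean(ob,0))
p=cv2.imread("pics/top2.png")[160:290,150:310];q=cv2.imread("pics/scene2.png")[235:395,290:450]
cv2.imwrite("pics/c2.png",np.hstack([cv2.resize(p,(400,325)),cv2.resize(q,(400,325))]))
E
```

```text
clock: 6.75
tcp_pos: [0.4917, 0.1934, 0.1137]
orientation: [-0.243, -3.132, 0.001]
contact_force: [0.3, 0.4, -5.0]
grip_width: 0.0212
gripper_force: 59.5
top [221 227  42  40 723] ztop 0.10700089008661998 ((485.2269592285156, 145.84857177734375), (93.35284423828125, 80.15787506103516), 81.31800842285156)
scene [ 347  261   83   79 1476] ztop 0.10509971406204169 ((494.0022277832031, 194.66900634765625), (191.47854614257812, 80.7541275024414), 82.33240509033203)
[0.49166432 0.19367475 0.11381571]
```

View pics/c2.png

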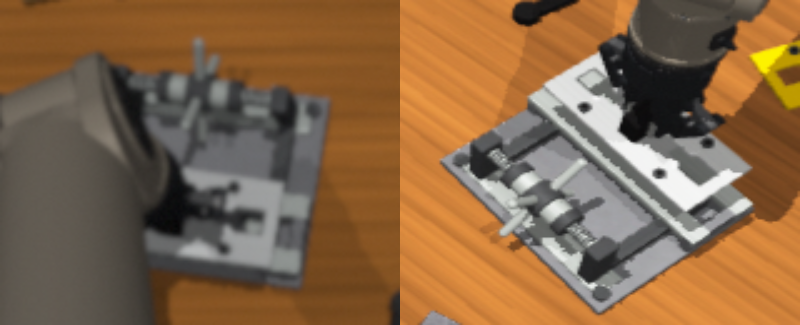

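The crops show the plate above the deck, parallel to the rails. It measures about 1.9 mm short in y and 0.7 mm over in x. I'll correct that, lower to just above the studs and look again.

```bash
python3 -m pendant '{"translation":[[-0.03,0.08,-0.4],[-0.03,0.08,-0.9],[-0.03,0.08,-1.3],[-0.03,0.08,-1.3],[-0.03,0.08,-1.3],[-0.03,0.08,-1.3]],"delta_rot":[[0,0,-0.06],[0,0,-0.06],[0,0,-0.06],[0,0,-0.06],[0,0,-0.06],[0,0,-0.06]]}'; python3 - <<'E'
from h import *
ob=[get_obs()["tcp_pos"]]
for n in("top","scene"):
    p,d=grab_frame(n);c=cal(n);ob.append(get_obs()["tcp_pos"]);cv2.imwrite(f"pics/{n}3.png",p[:,:,::-1])
    X=cloud(c,d);hsv=cv2.cvtColor(p,cv2.COLOR_RGB2HSV)
    zz=X[...,2]; m=((hsv[...,1]<40)&(p.min(2)>120)&(abs(X[...,0]-.493)<.08)&(abs(X[...,1]-.196)<.13)&(zz>.060)&(zz<.09)).astype(np.uint8)
    k,l,s,_=cv2.connectedComponentsWithStats(m)
    for i in range(1,k):
        if s[i,4]>60:
            z=.0724;vv,uu=np.nonzero(l==i);P=onplane(c,np.c_[uu,vv],z);print(n,s[i],"ztop",np.median(zz[l==i]),cv2.minAreaRect((P[:,:2]*1000).astype(np.float32)))
print(np.mean(ob,0))
p=cv2.imread("pics/top3.png")[160:290,150:310];q=cv2.imread("pics/scene3.png")[235:395,290:450]
cv2.imwrite("pics/c3.png",np.hstack([cv2.resize(p,(400,325)),cv2.resize(q,(400,325))]))
E
```

```text
clock: 7.6
tcp_pos: [0.4911, 0.1971, 0.0817]
orientation: [0.248, 3.131, 0.001]
contact_force: [-0.2, 0.5, -4.3]
grip_width: 0.0212
gripper_force: 59.4
top [223 230  41  38 686] ztop 0.07473227039034216 ((484.97442626953125, 150.33291625976562), (94.15846252441406, 80.29293060302734), 80.95723724365234)
scene [ 347  268   82   78 1438] ztop 0.07311416402409576 ((491.4207458496094, 198.17367553710938), (191.30596923828125, 81.44761657714844), 80.92936706542969)
[0.49105883 0.1971414  0.08165833]
```

View pics/c3.png

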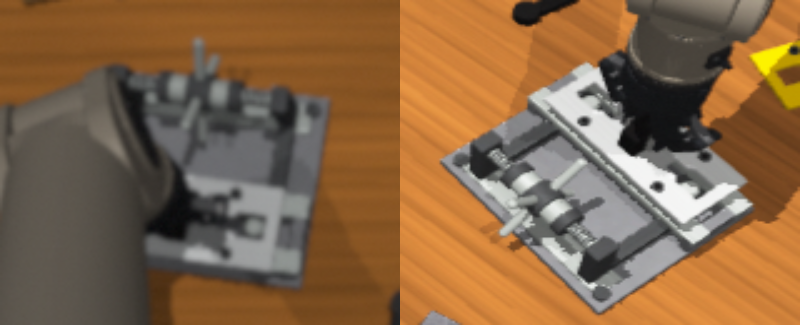

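```bash
cat > m.py <<'E'
from h import *
ob=[get_obs()["tcp_pos"]]
for n in("top","scene"):
    p,d=grab_frame(n);c=cal(n);ob.append(get_obs()["tcp_pos"]);cv2.imwrite(f"pics/{n}4.png",p[:,:,::-1])
    X=cloud(c,d);hsv=cv2.cvtColor(p,cv2.COLOR_RGB2HSV)
    z=np.mean(ob,0)[2]-.0084
    zz=X[...,2]; m=((hsv[...,1]<40)&(p.min(2)>120)&(abs(X[...,0]-.493)<.08)&(abs(X[...,1]-.196)<.13)&(abs(zz-z)<.012)).astype(np.uint8)
    k,l,s,_=cv2.connectedComponentsWithStats(m);i=1+s[1:,4].argmax()
    vv,uu=np.nonzero(l==i);P=onplane(c,np.c_[uu,vv],z);(a,b),w,g=cv2.minAreaRect((P[:,:2]*1000).astype(np.float32))
    if w[0]<w[1]: g-=90; w=w[::-1]
    u=np.array([np.cos(np.radians(g)),np.sin(np.radians(g))]); u*=np.sign(u[1])
    C=np.array([a,b])-u*w[0]/2+u*95
    T=dict(top=(493.1,196.4),scene=(492.3,196.5))[n]
    print(n,"z",np.median(zz[l==i]),w,"ang",g,"C",C,"err",C-T)
print(np.mean(ob,0))
E
python3 -m pendant '{"translation":[[0.03,-0.06,0],[0.03,-0.06,0],[0.03,-0.06,0],[0.03,-0.06,0]],"delta_rot":[[0,0,0.06],[0,0,0.06],[0,0,0.06],[0,0,0.06]]}'; python3 m.py
```

```text
clock: 8.2
tcp_pos: [0.4915, 0.1955, 0.0813]
orientation: [-0.24, -3.132, -0.0]
contact_force: [0.3, -0.4, -4.7]
grip_width: 0.0212
gripper_force: 59.4
top z 0.07477886219190139 (92.89140319824219, 80.27833557128906) ang 81.5787582397461 C [492.71214571 195.95887645] err [-0.38785429 -0.44112355]
scene z 0.07265761401507893 (191.44305419921875, 81.44951629638672) ang 81.2700424194336 C [492.16377323 196.07745093] err [-0.13622677 -0.42254907]
[0.49151508 0.19555184 0.08131777]
```

Errors are now below 0.5 mm. Lowering over the heads.

```bash
python3 -m pendant '{"translation":[[0,0.01,-0.2],[0,0.01,-0.4],[0,0.01,-0.5],[0,0.01,-0.5]],"delta_rot":[[0,0,0],[0,0,0],[0,0,0],[0,0,0]]}'; python3 m.py
```

```text
clock: 8.8
tcp_pos: [0.4913, 0.1956, 0.0685]
orientation: [-0.24, -3.132, 0.001]
contact_force: [-0.0, -0.9, -4.4]
grip_width: 0.0209
gripper_force: 59.5
top z 0.06177619813577878 (106.02994537353516, 80.27017974853516) ang 81.49659729003906 C [490.50280386 183.19631046] err [ -2.59719614 -13.20368954]
scene z 0.05995521175322209 (194.017333984375, 83.22282409667969) ang 82.68685150146484 C [494.2773018  193.59719631] err [ 1.9773018  -2.90280369]
[0.4914475  0.19569239 0.06863684]
```

The underside is at 54 mm, 5 mm below the head tops, with no contact force, so the heads are in the windows. Seating the plate.

```bash
python3 -m pendant '{"translation":[[0,0,-0.2],[0,0,-0.32],[0,0,-0.38],[0,0,-0.38]],"delta_rot":[[0,0,0],[0,0,0],[0,0,0],[0,0,0]]}'
```

```text
clock: 9.4
tcp_pos: [0.4913, 0.1957, 0.0594]
orientation: [-0.24, -3.132, 0.0]
contact_force: [-2.6, -1.5, -0.2]
grip_width: 0.0214
gripper_force: 60.1
```

```bash
python3 -m pendant '{"translation":[[0,0,0],[0,0,0],[0,0,0],[0,0,0],[0,0,0.4],[0,0,1],[0,0,2.5],[0,0,4.5],[0,0,5.6],[0,0,5.6]],"delta_rot":[[0,0,0],[0,0,0],[0,0,0],[0,0,0],[0,0,0],[0,0,0],[0,0,0],[0,0,0],[0,0,0],[0,0,0]]}' 0.5 && python3 -m pendant '{"translation":[[1,-0.1,0],[3,-0.4,0],[5,-0.8,0],[6.8,-1.1,0],[7.07,-1.1,0],[7.07,-1.1,0]],"delta_rot":[[0,0,0],[0,0,0],[0,0,0],[0,0,0],[0,0,0],[0,0,0]]}' 0; python3 - <<'E'
from h import *
print(get_obs()["tcp_pos"])
for n in("top","scene"):
    p,d=grab_frame(n);cv2.imwrite(f"pics/{n}5.png",p[:,:,::-1]);X=cloud(cal(n),d)
    yaw=np.radians(-8.68);ex=np.array([np.cos(yaw),np.sin(yaw)]);ey=np.array([-ex[1],ex[0]])
    L=(X[...,:2]-[.4928,.1964])@np.c_[ex,ey]
    for nm,cx,cy in(("+y",.028,.045),("-y",.028,-.045),("-x+y",-.028,.045),("-x-y",-.028,-.045)):
        m=(abs(L[...,0]-cx)<.006)&(abs(L[...,1]-cy)<.02);print(n,nm,m.sum(),np.median(X[m][:,2]).round(4) if m.any() else None)
p=cv2.imread("pics/top5.png")[160:290,150:310];q=cv2.imread("pics/scene5.png")[235:395,290:450]
cv2.imwrite("pics/c5.png",np.hstack([cv2.resize(p,(400,325)),cv2.resize(q,(400,325))]))
E
```

```text
clock: 10.65
tcp_pos: [0.4931, 0.1965, 0.2027]
orientation: [0.24, 3.127, 0.006]
contact_force: [-0.1, 0.7, 0.1]
grip_width: 0.043
gripper_force: 0.0
clock: 11.4
tcp_pos: [0.6674, 0.1683, 0.1982]
orientation: [-0.24, -3.13, 0.001]
contact_force: [-0.2, 0.3, -0.4]
grip_width: 0.0003
gripper_force: 0.0
[0.66743947 0.16825209 0.19824506]
top +y 0 None
top -y 285 0.6592
top -x+y 0 None
top -x-y 203 0.6782
scene +y 125 0.0502
scene -y 429 0.6553
scene -x+y 84 0.051
scene -x-y 361 0.6714
```

View pics/c5.png

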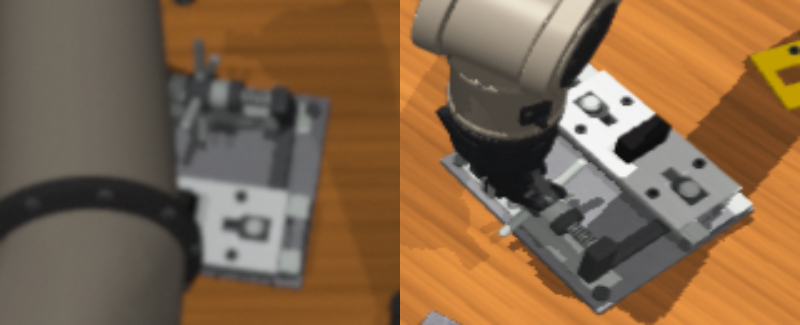

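The plate lies flat (top at about 50.5 mm) and both heads show through the windows, scene crop (592,103) and (690,188). Now the first push on the spoke leaning out at -44°.

```bash
python3 -m pendant '{"translation":[[0.4,-0.06,0],[0.4,-0.06,-1],[0.4,-0.06,-2],[0.4,-0.06,-3],[0.4,-0.06,-3.6],[0.4,-0.06,-3.6]],"delta_rot":[[0,0,0],[0,0,0],[0,0,0],[0,0,0],[0,0,0],[0,0,0]]}' && python3 -m pendant '{"translation":[[-0.4,0.06,0],[-0.8,0.12,0],[-1.2,0.18,0],[-1.6,0.24,0],[-2,0.3,0],[-2.4,0.37,0],[-2.7,0.41,0],[-3,0.46,0],[-3.2,0.49,0],[-3.36,0.51,0],[-3.36,0.51,0]],"delta_rot":[[0,0,0],[0,0,0],[0,0,0],[0,0,0],[0,0,0],[0,0,0],[0,0,0],[0,0,0],[0,0,0],[0,0,0],[0,0,0]]}'; cat > sp.py <<'E'
from h import *
yaw=np.radians(-8.68);ex=np.array([np.cos(yaw),np.sin(yaw)]);ey=np.array([-ex[1],ex[0]]);O=np.array([.4928,.1964])+.055*ex
o=get_obs();t=o["tcp_pos"][:2]-[.6100,.1775];print("u,v,z",t@ex*1e3,t@ey*1e3,o["tcp_pos"][2],o["contact_force"])
for n in("top","scene"):
    p,d=grab_frame(n);cv2.imwrite(f"pics/{n}6.png",p[:,:,::-1]);X=cloud(cal(n),d)
    L=np.stack([(X[...,:2]-O)@ex,(X[...,:2]-O)@ey,X[...,2]],-1)*1000
    r=np.hypot(L[...,0]-65,L[...,2]-80)
    m=(abs(L[...,1])<11)&(r>24)&(r<63)&(L[...,0]>0)&(L[...,2]>30);q=L[m]
    a=np.degrees(np.arctan2(65-q[:,0],q[:,2]-80));h,e=np.histogram(a,np.arange(-180,181,10));print(n,[(int(e[i]),int(h[i])) for i in range(36) if h[i]>5])
    for s in(1,-1):
        m=(abs(L[...,0]-65)<12)&(abs(L[...,2]-96)<5)&(L[...,1]*s>45)&(L[...,1]*s<100)
        print(" post",s,m.sum(),np.percentile(L[m][:,1],[5,50,95]).round(1) if m.sum() else "")
        m=(abs(L[...,0]+55)<14)&(abs(L[...,2]-59)<4)&(L[...,1]*s>35)&(L[...,1]*s<85)
        print(" stud",s,m.sum(),np.median(L[m][:,1]).round(1) if m.sum() else "")
E
python3 sp.py
```

```text
clock: 12.25
tcp_pos: [0.6776, 0.1667, 0.1084]
orientation: [-0.239, -3.131, 0.001]
contact_force: [-0.1, -0.5, 0.4]
grip_width: 0.0002
gripper_force: 0.0
clock: 13.62
tcp_pos: [0.5933, 0.1798, 0.109]
orientation: [-0.239, -3.131, 0.0]
contact_force: [2.8, -0.3, 1.3]
grip_width: -0.0001
gripper_force: 1.0
u,v,z -16.812092183111574 -0.2761409720414588 0.10903690439143301 [ 2.77264593 -0.34040316  1.31303025]
top [(-130, 18), (-40, 7), (20, 9), (30, 16), (40, 22), (120, 14), (130, 27)]
 post 1 0 
 stud 1 0 
 post -1 78 [-79.6 -70.7 -53.3]
 stud -1 51 -61.1
scene [(-140, 16), (-130, 42), (-50, 12), (-40, 36), (0, 24), (10, 16), (120, 7), (130, 13)]
 post 1 93 [62.2 70.  78.2]
 stud 1 51 60.3
 post -1 82 [-78.7 -70.  -62.8]
 stud -1 0
```

Stud at ±60.7 means θ≈2.0 rad, so the push worked and the next spoke stands at about -45°. Repeating it.

```bash
python3 -m pendant '{"translation":[[0.1,0,1],[0.1,0,2.2],[1.5,-0.23,2.4],[3,-0.45,2.4],[3.36,-0.51,2.2],[3.36,-0.51,1],[3.36,-0.51,0],[3.36,-0.51,0]],"delta_rot":[[0,0,0],[0,0,0],[0,0,0],[0,0,0],[0,0,0],[0,0,0],[0,0,0],[0,0,0]]}' && python3 -m pendant '{"translation":[[-0.4,0.06,0],[-0.8,0.12,0],[-1.2,0.18,0],[-1.6,0.24,0],[-2,0.3,0],[-2.4,0.37,0],[-2.7,0.41,0],[-3,0.46,0],[-3.2,0.49,0],[-3.36,0.51,0],[-3.36,0.51,0]],"delta_rot":[[0,0,0],[0,0,0],[0,0,0],[0,0,0],[0,0,0],[0,0,0],[0,0,0],[0,0,0],[0,0,0],[0,0,0],[0,0,0]]}'; python3 sp.py
```

```text
clock: 14.72
tcp_pos: [0.6749, 0.1667, 0.1061]
orientation: [-0.238, -3.125, 0.003]
contact_force: [-0.3, 0.4, 0.7]
grip_width: -0.0
gripper_force: 0.0
clock: 16.1
tcp_pos: [0.5933, 0.1798, 0.1091]
orientation: [-0.239, -3.131, 0.0]
contact_force: [2.4, 0.3, 0.5]
grip_width: 0.0001
gripper_force: 1.0
u,v,z -16.84597290486846 -0.27889754027095603 0.10907650832906728 [2.3820777  0.32848713 0.45389456]
top [(-130, 17), (-40, 8), (20, 8), (30, 15), (40, 23), (120, 28), (130, 14)]
 post 1 0 
 stud 1 0 
 post -1 73 [-72.  -64.4 -54.3]
 stud -1 58 -52.1
scene [(-140, 20), (-130, 35), (-50, 15), (-40, 34), (0, 24), (10, 15), (120, 9), (130, 11)]
 post 1 90 [55.4 63.2 70.7]
 stud 1 49 52.6
 post -1 82 [-71.1 -62.8 -55.1]
 stud -1 0
```

Studs are at about 52.5, so θ≈3.6. The last push goes gently against the stop.

```bash
python3 -m pendant '{"translation":[[0.1,0,1],[0.1,0,2.2],[1.5,-0.23,2.4],[3,-0.45,2.4],[3.36,-0.51,2.2],[3.36,-0.51,1],[3.36,-0.51,0],[3.36,-0.51,0]],"delta_rot":[[0,0,0],[0,0,0],[0,0,0],[0,0,0],[0,0,0],[0,0,0],[0,0,0],[0,0,0]]}' && python3 -m pendant '{"translation":[[-0.4,0.06,0],[-0.8,0.12,0],[-1.2,0.18,0],[-1.6,0.24,0],[-1.9,0.29,0],[-2.1,0.32,0],[-2.3,0.35,0],[-2.35,0.36,0],[-2.4,0.36,0],[-2.4,0.36,0]],"delta_rot":[[0,0,0],[0,0,0],[0,0,0],[0,0,0],[0,0,0],[0,0,0],[0,0,0],[0,0,0],[0,0,0],[0,0,0]]}'; python3 sp.py
```

```text
clock: 17.2
tcp_pos: [0.6749, 0.1667, 0.1062]
orientation: [-0.238, -3.125, 0.003]
contact_force: [-0.1, 0.6, 0.0]
grip_width: 0.0001
gripper_force: 0.0
clock: 18.45
tcp_pos: [0.6182, 0.176, 0.1092]
orientation: [-0.239, -3.132, -0.0]
contact_force: [3.6, -0.6, 4.0]
grip_width: -0.0001
gripper_force: 2.1
u,v,z 8.36323729418178 -0.24419923705538749 0.10921719632428015 [ 3.59721774 -0.63838167  4.02832021]
top [(-10, 6), (0, 25), (10, 15), (80, 13), (90, 45)]
 post 1 0 
 stud 1 0 
 post -1 72 [-68.  -60.2 -52. ]
 stud -1 58 -50.0
scene [(-170, 18), (-80, 52), (-70, 16), (-30, 19), (-20, 17), (90, 9)]
 post 1 87 [50.2 58.3 66. ]
 stud 1 48 48.7
 post -1 47 [-67.5 -58.9 -51.3]
 stud -1 11 -42.8
```

Spoke at about 15°, not quite at the stop. Continuing in small steps.

```bash
python3 -m pendant '{"translation":[[-0.1,0.01,0],[-0.15,0.02,0],[-0.15,0.02,0]],"delta_rot":[[0,0,0],[0,0,0],[0,0,0]]}'; python3 -m pendant '{"translation":[[-0.1,0.01,0],[-0.1,0.01,0],[-0.1,0.01,0]],"delta_rot":[[0,0,0],[0,0,0],[0,0,0]]}'
```

```text
clock: 18.92
tcp_pos: [0.6139, 0.1765, 0.1089]
orientation: [-0.239, -3.131, 0.0]
contact_force: [4.4, 0.6, 1.1]
grip_width: 0.0002
gripper_force: 1.7
clock: 19.3
tcp_pos: [0.6127, 0.1766, 0.1092]
orientation: [0.24, 3.131, 0.0]
contact_force: [6.0, 1.1, -0.2]
grip_width: -0.0002
gripper_force: 2.8
```

```bash
python3 -m pendant '{"translation":[[-0.1,0.01,0],[-0.1,0.01,0],[-0.1,0.01,0]],"delta_rot":[[0,0,0],[0,0,0],[0,0,0]]}'; python3 -m pendant '{"translation":[[-0.1,0.01,0],[-0.1,0.01,0],[-0.1,0.01,0]],"delta_rot":[[0,0,0],[0,0,0],[0,0,0]]}';python3 sp.py
```

```text
clock: 19.68
tcp_pos: [0.6123, 0.1764, 0.1098]
orientation: [0.24, 3.127, 0.001]
contact_force: [11.3, 0.1, -2.8]
grip_width: 0.0
gripper_force: 4.7
clock: 20.05
tcp_pos: [0.6118, 0.1761, 0.1105]
orientation: [0.241, 3.123, 0.002]
contact_force: [14.6, -1.1, -2.3]
grip_width: -0.0001
gripper_force: 6.6
u,v,z 1.9529432717364652 -1.1118966776454569 0.11050482689653435 [14.56912051 -1.1190647  -2.32306702]
top [(-70, 6), (0, 14), (10, 25), (90, 14), (100, 42)]
 post 1 0 
 stud 1 0 
 post -1 72 [-67.2 -59.6 -50.8]
 stud -1 57 -49.9
scene [(-160, 31), (-70, 53), (-60, 8), (-20, 36), (-10, 6)]
 post 1 91 [50.1 58.  65.8]
 stud 1 52 48.0
 post -1 69 [-66.2 -58.5 -50.1]
 stud -1 1 -39.5
```

The TCP is stalled, the force has risen to 15 N (well above 0.15 N m), the studs read about 48 mm and the spokes 20°. That is the stop. Backing off and checking.

```bash
python3 -m pendant '{"translation":[[0.6,-0.09,0],[0.6,-0.09,0.5],[0.6,-0.09,2],[0.6,-0.09,4],[0,-2,5],[-1,-4,5.5],[-2,-6.5,5.5],[-3,-9,5.5],[-3,-11,5.5],[-3,-12,5.5],[-3,-12,5.5]],"delta_rot":[[0,0,0],[0,0,0],[0,0,0],[0,0,0],[0,0,0],[0,0,0],[0,0,0],[0,0,0],[0,0,0],[0,0,0],[0,0,0]]}'; python3 sp.py; python3 -c "
import cv2,numpy as np
p=cv2.imread('pics/top6.png')[160:290,150:310];q=cv2.imread('pics/scene6.png')[235:395,290:450]
cv2.imwrite('pics/c6.png',np.hstack([cv2.resize(p,(400,325)),cv2.resize(q,(400,325))]))"
```

```text
clock: 21.52
tcp_pos: [0.5304, -0.125, 0.247]
orientation: [-0.246, -3.13, -0.0]
contact_force: [-0.2, -0.2, 0.1]
grip_width: 0.0001
gripper_force: 0.0
u,v,z -33.01885557681847 -311.036300670198 0.24698970479652418 [-0.18436181 -0.23290654  0.09952211]
top [(-70, 50), (-60, 13), (10, 21), (90, 18), (100, 39)]
 post 1 81 [47.9 57.6 66.6]
 stud 1 58 46.0
 post -1 68 [-67.1 -58.1 -49.8]
 stud -1 60 -49.0
scene [(-160, 33), (-70, 55), (-60, 6), (10, 45), (20, 14), (90, 8), (100, 44)]
 post 1 95 [50.6 58.1 66. ]
 stud 1 50 49.2
 post -1 83 [-65.7 -57.3 -50.2]
 stud -1 46 -48.8
```

View pics/c6.png

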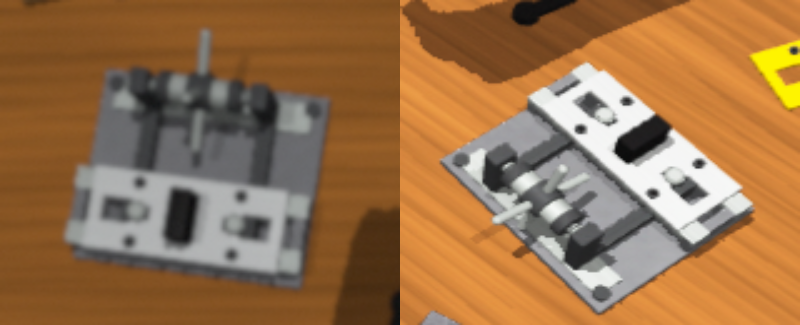

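The view shows the plate flat, with the heads drawn into the slots (scene crop (605,115) and (675,176)). Posts are at ±58, which is the stop.

```bash
python3 -c "
from bench import hand_in;print(hand_in())"
```

```text
the job is handed in; nothing more can be done
None
```

The aluminium jig plate is on the clamping base, flat on the rails, with the turnbuckle turned to its stop and both studs about 48 mm from centre so their heads lock it down; I handed the job in at about 22 s and have no verdict back.

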